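# Close up a gel casting frame, flip out its leg and hold it upright

## Task

The glass has just been laid in the gel casting frame, which lies on its face on the bench: first swing the orange clamp over onto the glass until it is fully shut, then flip the black-sleeved wire leg over its centre until it is fully out. After that raise the frame by its blue top bar until it stands upright on its rubber foot, and finish still gripping the bar and holding the frame upright and still on the bench, ready for the gel to be poured, with the glass still seated. Do not disturb the beaker, the small red-capped bottle or the timer beside it.

Things in the scene. Friction and masses are not known exactly. Their poses are not given: they have to be found in the camera images.
- casting_frame: white gel casting frame, 198 x 110 x 34 mm (141 wide over the hubs), about 0.9 kg in all, starting on its face. Origin on the bench under its foot's outer edge, mid-width; x runs from foot to top bar (straight up once upright), y along its width, z out of the open back. Rails at y = +-49.5 mm, tops at z = 34 mm; open window x = 141 to 177 mm, 88 mm wide, down to the bench. Mass centre near x = 90, z = 20 mm.
- foot (a point): centre of the round black rubber foot, a cylinder of 12 mm radius, 110 mm long along the frame's y, on which the frame lies, rolls and stands; frame coordinates (12, 0, 12) mm, so 12 mm above the bench. With the leg out and not held, the frame leans back on the leg by about 8 degrees: it is upright only while held.
- top_bar (a point): middle of the blue round top bar, 16 mm diameter, 88 mm free length along the frame's y; frame coordinates (185, 0, 26) mm. To be gripped across, with the fingers closing along the frame's x; it can turn in a light to moderate grip as the frame is raised.
- leg_bar (a point): middle of the leg's black rubber sleeve, 14 mm diameter and 84 mm long, parallel to the frame's y: the free end of the U-shaped steel wire leg, 120 mm from the leg's hub axis.
- leg_hub (a point): point on the hub axis about which the leg swings, in the middle of the frame's width; frame coordinates (105, 0, 32) mm, the axis parallel to the frame's y.
- leg (a joint): angle of the leg (rad): 0 folded, pointing towards the top bar and 0.436 rad out of the back from the frame's x axis; it grows as the leg swings out of the back and over towards the foot; 1.885 fully out, at its stop. An over-centre spring pushes it to the nearer end, changing over at about 0.94; the leg's bar needs 2 to 3 N at the start.
- clamp_tip (a point): top of the free end of the orange clamp arm, 100 mm from the clamp's hinge; the arm is 16 mm wide and 8 mm thick, the tab at its end 20 mm wide.
- clamp_hinge (a point): hinge of the clamp arm on one side rail; frame coordinates (75, 49.5, 40) mm, the axis parallel to the frame's x.
- clamp (a joint): angle of the clamp arm (rad): 0 shut, the arm lying across the glass towards the frame's -y, its two rubber pads on the glass; 1.75 open, standing up and leaning 0.18 rad outwards, away from the glass. A stiff hinge keeps it where it is left; about 1 N at the tip moves it.
- glass_cassette: clear glass plate sandwich, 100 x 84 x 7 mm, loose in the frame's pocket; origin in the middle of its face towards the bench, which lies on the frame's lips at frame coordinates (80, 0, 16) mm. Only the shut clamp keeps it in once the frame is raised.
- beaker: small clear beaker, 44 mm across and 58 mm high, origin at its underside; bystander
- reagent_bottle: small bottle with a red cap, 40 mm across and 62 mm high, origin at its underside; bystander
- timer: white lab timer, 62 x 66 x 19 mm, lying flat, origin at its underside; bystander

How it is judged:
By the outcome, as a careful person would: the job done as asked, in the order asked, and still so for the second after the job is handed in, while the arm keeps its last pose, push and grip.
It also fails if it takes over 72 s, if anything falls off the work surface, if the arm or the gripper's body presses on something with over 40 N, if the wrist force passes 120 N, or if a joint passes its speed limit or range.

## Robot

A 6-joint arm with a two-finger parallel gripper is mounted at the origin on a cart in front of the work surface, level with it; the furniture and walls round the work are solid. World frame = base frame: x ahead of the robot, y to its left, z up, the work surface at z = 0. Lengths are in mm, angles in degrees, forces in N, time in s.
With the tool pointing down it reaches from about 325 to 850 mm from the base axis. Payload 4.4 kg.
Tool frame: the origin (TCP) lies midway between the tips of the shut fingers; the grasp point (between the pads) lies 19 mm behind it; x points along the fingers, z is the direction in which the jaws open and shut, and the axes are right-handed (so a half turn about x gives the same grasp; the last joint's range is limited). The gripper opens to 94 mm and grips with 3 to 60 N. Pads are 16 mm wide; open, the fingers measure 119 mm over their backs; the gripper's body (75 mm by 177 mm) begins 78 mm behind the grasp point.
Start: joints at [-85.629, 11.837, 88.321, -0, 79.842, -8.623], TCP at [129.282, -560.279, 174.747] pointing down, gripper open.
Joint ranges: [-156.59, 156.59], [-49.26, 127.26], [12.9, 141.05], [-63.56, 243.56], [4.71, 150.69], [-161.64, 161.64]. Speed limits (degrees/s): [159.86, 159.86, 180, 180, 180, 180].

## Interface

Orientations are given as [roll, pitch, yaw] about the fixed x, y, z axes, in that order (R = Rz(yaw) Ry(pitch) Rx(roll)).
In Python, from plant import manip gives the robot as it stands.
- The arm moves only by the tool arm_command, never from a script. Its argument "commands" is one flat list of numbers, 7 for each row, row after row: the shift along the tool's x, y, z in cm, then the turn, a rotation vector about the tool's x, y, z in rad, then the finger opening in cm, from 0 to 9.4. In form: [tx, ty, tz, ax, ay, az, hand, tx, ty, tz, ax, ay, az, hand, ...]. A call has 1 to 20 rows; each row shifts and turns the pose as measured when the row begins, along the tool's axes as they then stand; what a row does not reach is not made up. A row lasts 1/10 s, in which the tool goes at most 50 mm and 8.59 degrees, less where a joint would pass 70% of its speed; a pose out of reach is approached as far as the arm can. A call is refused whole if a number of a shift passes 5 or a number of a turn 0.15, either way. A call with a gripper value outside its range is refused whole. The fingers move at their own pace and stop on an object; "newtons" is the grip in N (left out, the last holds). Time passes only in rows, so rows that do not move let the fingers close. It gives the time, the measured TCP pose, the force and the opening at its end, in the units of the state.
- manip.sense(): the state, without advancing time (a new reading comes with each control period).
- manip.get_image(name): name is "side" or "top"; returns (picture, depth): 384x512x3 uint8, red, green, blue; 384x512 float32, mm along the optical axis (not along the pixel's ray), 0 where there is no reading.
- manip.camera_model(name): a dict with "fx", "fy", "cx", "cy" (pixels), "dist" ([k1, k2, p1, p2, k3] as OpenCV has them; the pictures are not rectified), "world_to_cam" (4x4, takes a point from world to camera coordinates). Camera axes: x right, y down, z forward; pixel columns grow to the right and rows downward; lengths in mm; the calibration is good to about 2 mm. A picture is of the moment at which its call begins. camera_model takes no time and is no camera call.
- manip.hand_in(): hands the job in, once; it reports no verdict.
The state is a dict: "t": time; "q": joint angles; "dq": joint speeds; "effort": joint torques, N m; "ee_pos": TCP position; "tcp_rot": TCP orientation; "wrist_force": force on the tool from outside, world axes, zero at the start; "torque": the same for the moment, N m; "width": opening from 0.0 (shut) to 1.0 (fully open).
Only numpy, scipy, OpenCV 4.12 (cv2) and the standard library are available. Lean on these libraries where they do the work, as an engineer would, in place of code of your own. Each camera call takes 0.05 s, during which the arm holds its last target. There are 200 camera calls.

## Working session

There is one attempt and no reset: what is moved stays moved. The work goes in short steps, Python scripts to look and compute and a tool call to move; the robot and the scene stay as the last step left them, time stands still between calls to the robot, and variables do not carry over. Pictures are saved under pics/ and viewed, about 8 in all and at most 12, crops included, and the job is handed in when it is done.

Besides the shell and the picture viewer there is one more tool, called after "Call:" as name(argument=value, ...), one argument or row to a line, values as JSON. arm_command: Moves the arm, as the interface text tells. Its arguments: {"type":"object","properties":{"commands":{"type":"array"},"newtons":{"type":"number"}},"required":["commands"]}

```bash
mkdir -p pics; ls; cat > h.py <<'E'
import numpy as np, cv2
from plant import manip
from scipy.spatial.transform import Rotation as R
def snap(n,f):
    im,d=manip.get_image(n); cv2.imwrite(f'pics/{f}.png',im[:,:,::-1]); np.savez(f'pics/{f}.npz',im=im,d=d); return im,d
def world(n,d):
    c=manip.camera_model(n); K=np.array([[c['fx'],0,c['cx']],[0,c['fy'],c['cy']],[0,0,1.]])
    v,u=np.mgrid[:d.shape[0],:d.shape[1]]
    p=cv2.undistortPoints(np.stack([u.ravel(),v.ravel()],1).astype(float)[:,None],K,np.array(c['dist'],float))[:,0]
    z=d.ravel(); P=np.c_[p*z[:,None],z]
    T=np.linalg.inv(np.array(c['world_to_cam'])); W=P@T[:3,:3].T+T[:3,3]; W[z==0]=np.nan
    return W.reshape(*d.shape,3)
E
python3 - <<'E'
from h import *
for n in('top','side'):
    im,d=snap(n,n+'0'); W=world(n,d)
    hsv=cv2.cvtColor(im,cv2.COLOR_RGB2HSV)
    c=manip.camera_model(n); T=np.linalg.inv(np.array(c['world_to_cam'])); print(n,T[:3,3].round(),T[:3,2].round(2),c['fx'])
    for nm,lo,hi in(('orange',(8,150,120),(22,255,255)),('blue',(100,130,60),(125,255,255)),('red',(0,150,80),(5,255,255))):
        m=cv2.inRange(hsv,lo,hi)>0; P=W[m]; ok=~np.isnan(P[:,0]); vu=np.argwhere(m)
        if ok.sum()>5: print(nm,ok.sum(),vu.mean(0).round(),np.percentile(P[ok],[2,50,98],axis=0).round(0).tolist())
print({k:np.round(v,2).tolist() for k,v in manip.sense().items()})
a=[cv2.imread(f'pics/{n}0.png') for n in('top','side')]
E
```

```text
pics
top [ 423. -131.  929.] [ 0.2  -0.01 -0.98] 409.2271661775598
orange 1145 [198.  84.] [[549.0, -250.0, 31.0], [623.0, 273.0, 39.0], [673.0, 360.0, 149.0]]
blue 1004 [152. 201.] [[376.0, -518.0, 3.0], [739.0, 58.0, 32.0], [992.0, 311.0, 229.0]]
red 188 [227. 170.] [[9.0, -888.0, -865.0], [587.0, 39.0, 55.0], [660.0, 288.0, 65.0]]
side [ 588. -919.  497.] [-0.01  0.89 -0.46] 477.2132450295519
orange 754 [165. 264.] [[548.0, -265.0, 7.0], [600.0, 141.0, 67.0], [929.0, 327.0, 409.0]]
blue 2005 [310. 418.] [[585.0, -556.0, 15.0], [817.0, -552.0, 68.0], [906.0, 1421.0, 135.0]]
red 292 [106. 319.] [[578.0, 21.0, 21.0], [935.0, 628.0, 151.0], [1017.0, 676.0, 207.0]]
{'t': 0.1, 'q': [-85.63, 11.88, 88.39, -0.0, 79.84, -8.62], 'dq': [-0.02, -0.16, -0.13, -0.02, 0.07, -0.03], 'effort': [0.0, -37.19, -28.23, 0.07, 0.03, -0.0], 'ee_pos': [129.21, -559.51, 173.74], 'tcp_rot': [171.59, 89.89, 94.58], 'wrist_force': [-0.05, 0.47, 0.3], 'torque': [0.0, 0.07, 0.02], 'width': 1.0}
```

View pics/top0.png

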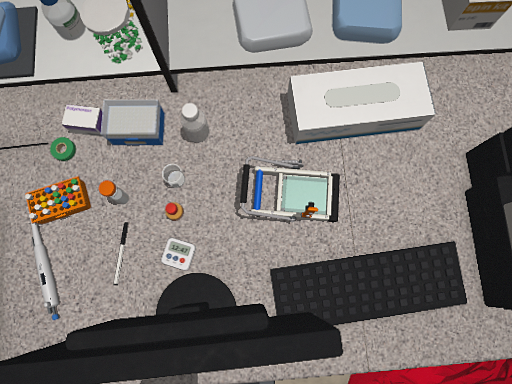

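View pics/side0.png

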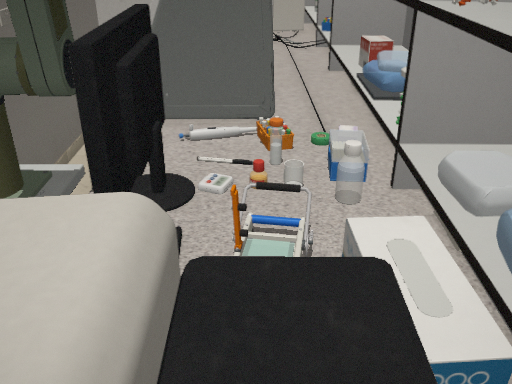

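The top view shows the frame at about (290,193), with its blue bar at (258,190), foot at (335,197), clamp at (310,209) and leg bar at (244,188). The bystanders are at (173,175), (174,211) and (179,254). The monitor stands near the robot, at the bottom. The side view confirms the clamp is standing and the leg is folded.

```bash
cat >> h.py <<'E'
def blob(W,m,box):
    P=W[m]; P=P[~np.isnan(P[:,0])]; lo,hi=np.array(box).reshape(3,2).T
    return P[((P>lo)&(P<hi)).all(1)]
E
python3 - <<'E'
from h import *
z=np.load('pics/top0.npz'); im,d=z['im'],z['d']; W=world('top',d); hsv=cv2.cvtColor(im,cv2.COLOR_RGB2HSV)
sub=(slice(155,225),slice(230,345))
big=cv2.resize(im[sub],None,fx=6.5,fy=6.5,interpolation=cv2.INTER_CUBIC); cv2.imwrite('pics/c0.png',big[:,:,::-1])
def rep(n,P): 
    C=P.mean(0); u,s,vt=np.linalg.svd(P-C); print(n,len(P),C.round(1),'min',P.min(0).round(),'max',P.max(0).round(),'dir',vt[0].round(3))
vv,uu=np.mgrid[:384,:512]; inb=(vv>155)&(vv<225)&(uu>230)&(uu<345)
m=(cv2.inRange(hsv,(100,130,60),(125,255,255))>0)&inb; rep('bar',blob(W,m,(300,900,-200,200,10,60)))
m=(cv2.inRange(hsv,(5,150,100),(22,255,255))>0)&inb; rep('orange',blob(W,m,(300,900,-300,200,20,200)))
dark=(hsv[:,:,2]<60)&inb
rep('foot',blob(W,dark&(uu>325),(300,900,-300,200,2,60))); rep('leg',blob(W,dark&(uu<256),(300,900,-300,200,40,140)))
# glass
m=(cv2.inRange(hsv,(70,25,100),(100,255,255))>0)&inb; rep('glass',blob(W,m,(300,900,-300,200,5,60)))
for n,b in (('timer',(163,195,238,270)),('bottle',(163,185,201,222)),('beaker',(160,186,163,190))):
    P=W[b[2]:b[3],b[0]:b[1]].reshape(-1,3); P=P[P[:,2]>12]; print(n,np.median(P,0).round(),P.min(0).round(),P.max(0).round())
P=W[240:360,:345].reshape(-1,3); P=P[P[:,2]>30]; print('monitor',np.nanpercentile(P,[1,50,99],axis=0).round().tolist())
P=W[70:140,285:440].reshape(-1,3); P=P[P[:,2]>30]; print('box',np.nanpercentile(P,[1,50,99],axis=0).round().tolist())
P=W[130:360,440:].reshape(-1,3); P=P[P[:,2]>30]; print('rightblack',np.nanpercentile(P,[1,50,99],axis=0).round().tolist())
P=W[240:325,270:465].reshape(-1,3);print('kbd',np.nanpercentile(P,[5,50,95],axis=0).round().tolist())
P=W[100:225,170:260].reshape(-1,3); P=P[P[:,2]<8]; print('bench z',np.nanmedian(P[:,2]))
E
```

```text
bar 255 [ 619.6 -153.5   33.1] min [ 575. -166.   25.] max [ 664. -140.   37.] dir [-0.988  0.154  0.008]
orange 46 [ 548.9 -252.1  126.6] min [ 545. -262.   42.] max [ 558. -244.  153.] dir [ 0.04   0.03  -0.999]<stdin>:6: RuntimeWarning: Mean of empty slice.
  ret = um.true_divide(
Traceback (most recent call last):
ValueError: zero-size array to reduction operation minimum which has no identity
```

View pics/c0.png

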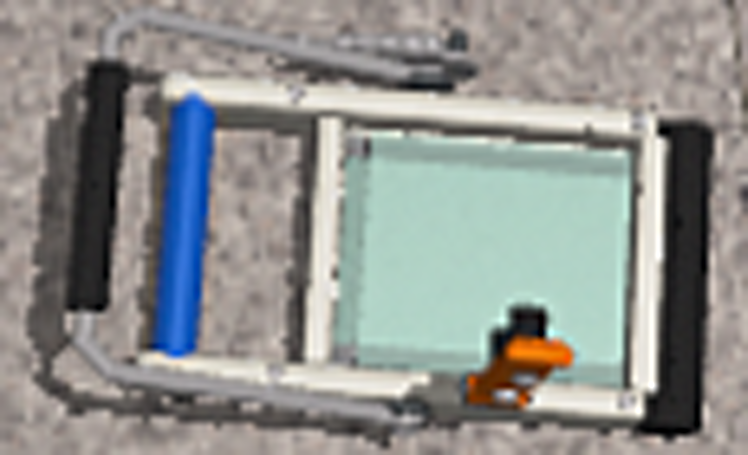

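```bash
python3 - <<'E'
from h import *
z=np.load('pics/top0.npz'); im,d=z['im'],z['d']; W=world('top',d); hsv=cv2.cvtColor(im,cv2.COLOR_RGB2HSV)
def rep(n,P):
    if len(P)<4: print(n,'none');return
    C=P.mean(0); u,s,vt=np.linalg.svd(P-C); print(n,len(P),C.round(1),'min',P.min(0).round(),'max',P.max(0).round(),'dir',vt[0].round(3))
vv,uu=np.mgrid[:384,:512]; inb=(vv>155)&(vv<225)&(uu>230)&(uu<345)
dark=(hsv[:,:,2]<60)&inb
rep('foot',blob(W,dark&(uu>325),(300,900,-500,200,-5,60))); rep('leg',blob(W,dark&(uu<256),(300,900,-300,200,20,140)))
m=(cv2.inRange(hsv,(70,25,100),(100,255,255))>0)&inb; rep('glass',blob(W,m,(300,900,-500,200,5,60)))
for n,b in (('timer',(163,195,238,270)),('bottle',(163,185,201,222)),('beaker',(160,186,163,190))):
    P=W[b[2]:b[3],b[0]:b[1]].reshape(-1,3); P=P[P[:,2]>12]; print(n,np.median(P,0).round(),P.min(0).round(),P.max(0).round())
for n,b in (('monitor',W[240:360,:345]),('box',W[70:140,285:440]),('rb',W[130:360,440:])):
    P=b.reshape(-1,3); P=P[P[:,2]>30]; print(n,np.nanpercentile(P,[1,50,99],axis=0).round().tolist())
P=W[240:325,270:465].reshape(-1,3);print('kbd',np.nanpercentile(P,[5,50,95],axis=0).round().tolist())
P=W[100:225,170:260].reshape(-1,3); P=P[P[:,2]<8]; print('bench z',np.nanmedian(P[:,2]))
print(R.from_euler('xyz',[171.59,89.89,94.58],degrees=True).as_matrix().round(3))
# orange in both views
m=(cv2.inRange(hsv,(5,150,100),(22,255,255))>0)&inb; print(W[m][np.argsort(-W[m][:,2])][:46:4].round())
z=np.load('pics/side0.npz'); im,d=z['im'],z['d']; W=world('side',d); hsv=cv2.cvtColor(im,cv2.COLOR_RGB2HSV)
m=(cv2.inRange(hsv,(5,150,100),(22,255,255))>0)
P=blob(W,m,(450,700,-300,-150,20,200));rep('orange side',P); print(P[np.argsort(-P[:,2])][::len(P)//12+1].round())
m=(hsv[:,:,2]<60); rep('leg side',blob(W,m,(450,750,-200,-80,40,120)))
m=(cv2.inRange(hsv,(100,130,60),(125,255,255))>0); rep('bar side',blob(W,m,(500,700,-200,-100,5,60)))
E
```

```text
foot 320 [ 588.9 -325.8   22.7] min [ 538. -343.    4.] max [ 645. -306.   29.] dir [-0.986  0.165 -0.018]
leg 236 [ 621.6 -124.7   88.7] min [ 582. -137.   83.] max [ 663. -113.   94.] dir [-0.987  0.163 -0.004]
glass 1434 [ 604.7 -256.9   23.4] min [ 556. -311.   16.] max [ 648. -203.   32.] dir [ 0.042  0.999 -0.014]
timer [492.  34.  17.] [456.  -2.  12.] [528.  68.  23.]
bottle [584.  34.  36.] [568.  19.  12.] [606.  60.  65.]
beaker [666.  35.  41.] [643.  13.  12.] [687.  55.  62.]
monitor [[319.0, -234.0, 45.0], [348.0, -52.0, 321.0], [384.0, 230.0, 373.0]]
box [[732.0, -548.0, 34.0], [788.0, -388.0, 92.0], [861.0, -245.0, 96.0]]
rb [[330.0, -657.0, 31.0], [521.0, -630.0, 101.0], [674.0, -627.0, 175.0]]
kbd [[315.0, -572.0, -1.0], [398.0, -377.0, 18.0], [483.0, -183.0, 29.0]]
bench z 0.6225227920085672
[[-0.     0.974  0.225]
 [ 0.002  0.225 -0.974]
 [-1.     0.    -0.002]]
[[ 547. -246.  153.]
 [ 547. -256.  152.]
 [ 545. -259.  151.]
 [ 549. -258.  150.]
 [ 547. -260.  150.]
 [ 545. -258.  150.]
 [ 546. -248.  149.]
 [ 546. -246.  147.]
 [ 553. -250.  143.]
 [ 549. -260.   63.]
 [ 553. -245.   44.]
 [ 551. -245.   42.]]
orange side 341 [ 553.1 -261.5   98.5] min [ 546. -267.   40.] max [ 562. -247.  152.] dir [-0.053  0.018  0.998]
[[ 550. -259.  152.]
 [ 550. -264.  145.]
 [ 554. -262.  139.]
 [ 555. -255.  130.]
 [ 551. -263.  120.]
 [ 549. -263.  109.]
 [ 550. -264.   98.]
 [ 556. -259.   87.]
 [ 553. -262.   78.]
 [ 553. -265.   66.]
 [ 556. -265.   54.]
 [ 552. -265.   45.]]
leg side 280 [ 625.1 -131.5   85.8] min [ 585. -142.   79.] max [ 665. -118.   91.] dir [ 0.987 -0.162 -0.005]
bar side 372 [ 620.9 -160.3   30.3] min [ 578. -172.   22.] max [ 667. -147.   36.] dir [ 0.987 -0.158  0.004]
```

Call:
arm_command(
  commands=[-4,0,0,0.13,0,0,0,-4,0,0,0.13,0,0,0,-4,0,0,0.13,0,0,0,0,3.2,-3.6,0,0,0,0,0,3.2,-3.6,0,0,0,0,0,3.2,-3.6,0,0,0,0,0,3.2,-3.6,0,0,0,0,0,3.2,-3.6,0,0,0,0,0,3.2,-3.6,0,0,0,0,0,3.2,-3.6,0,0,0,0,0,0,0,0,0,0,0],
)

```text
t: 1.2
ee_pos: [402.4, -342.4, 293.3]
tcp_rot: [-167.5, 89.1, 91.8]
wrist_force: [-1.0, 0.4, -0.5]
width: 0.099
```

```bash
cat >> h.py <<'E'
O=np.array([590.2,-337,0]); A=np.deg2rad(80.7); F=np.array([[np.cos(A),-np.sin(A),0],[np.sin(A),np.cos(A),0],[0,0,1]])
def where(*targets):
    s=manip.sense(); Rt=R.from_euler('xyz',s['tcp_rot'],degrees=True).as_matrix(); p=np.array(s['ee_pos'])
    print('t',round(s['t'],1),'frame TCP',(F.T@(p-O)).round(1),'F',(F.T@np.array(s['wrist_force'])).round(1),'w',round(s['width'],3),'q',np.round(s['q']).tolist())
    G=F@np.array([[0,0,-1],[0,-1,0],[-1,0,0.]]) # wanted tool axes
    print(' turn rotvec',R.from_matrix(Rt.T@G).as_rotvec().round(3))
    for t in targets: print(' to',t,'tool cm',(Rt.T@(O+F@np.array(t)-p)/10).round(2))
E
python3 - <<'E'
from h import *
where((72,95,130))
E
```

```text
t 1.2 frame TCP [-35.7 184.5 293.3] F [ 0.3  1.1 -0.5] w 0.099 q [-50.0, 3.0, 85.0, 1.0, 93.0, 51.0]
 turn rotvec [-0.024 -0.015  0.003]
 to (72, 95, 130) tool cm [ 16.46   8.74 -10.74]
```

Call:
arm_command(
  commands=[4.1,2.2,-2.7,-0.02,-0.015,0,0,4.1,2.2,-2.7,0,0,0,0,4.1,2.2,-2.7,0,0,0,0,4.1,2.2,-2.7,0,0,0,0,0,0,0,0,0,0,0],
)

```text
t: 1.7
ee_pos: [500.7, -258.0, 136.8]
tcp_rot: [-23.6, 89.6, -123.1]
wrist_force: [-0.6, -0.3, -1.3]
width: 0.008
```

```bash
python3 - <<'E'
from h import *
where((74,95,128))
im,d=snap('side','s1'); snap('top','t1')
a=cv2.resize(cv2.imread('pics/s1.png')[60:270,120:400],None,fx=1.4,fy=1.4); b=cv2.resize(cv2.imread('pics/t1.png')[130:340,220:500],None,fx=1.4,fy=1.4)
cv2.imwrite('pics/v1.png',np.hstack([a,b]))
E
```

```text
t 1.7 frame TCP [ 63.5 101.1 136.8] F [-0.4  0.5 -1.3] w 0.008 q [-36.0, 12.0, 92.0, -0.0, 75.0, 64.0]
 turn rotvec [-0.004  0.007  0.003]
 to (74, 95, 128) tool cm [ 0.87  0.61 -1.05]
```

View pics/v1.png

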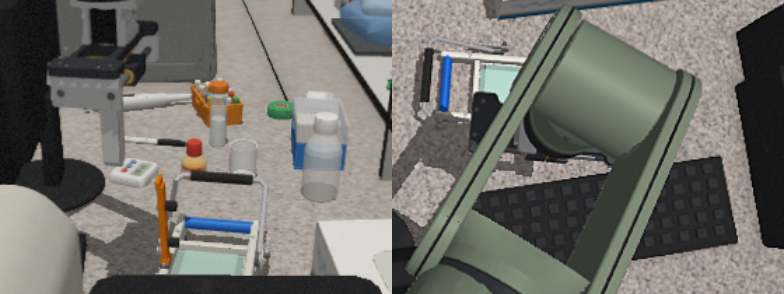

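```bash
python3 - <<'E'
from h import *
d=np.load('pics/s1.npz')['d']; W=world('side',d)
for u,v in((200,150),(202,165),(202,172),(202,176),(236,188),(236,195),(237,230)): print(u,v,W[v,u].round(), (F.T@(W[v,u]-O)).round())
where((74,95,128))
E
```

```text
200 150 [ 503. -272.  220.] [ 50.  97. 220.]
202 165 [ 505. -273.  196.] [ 49.  95. 196.]
202 172 [ 504. -271.  183.] [ 51.  96. 183.]
202 176 [ 503. -270.  176.] [ 52.  97. 176.]
236 188 [540.  23.   1.] [347. 108.   1.]
236 195 [ 554. -261.  139.] [ 69.  48. 139.]
237 230 [ 555. -266.   77.] [64. 46. 77.]
t 1.8 frame TCP [ 59.3  98.7 142.4] F [-0.4 -0.1  0.3] w 0.003 q [-36.0, 12.0, 92.0, -1.0, 75.0, 64.0]
 turn rotvec [-0.006  0.012 -0.005]
 to (74, 95, 128) tool cm [ 1.43  0.35 -1.49]
```

```bash
python3 - <<'E'
from h import *
for n in('side',):
    d=np.load('pics/s1.npz')['d']; W=world(n,d)
    m=(W[...,0]>470)&(W[...,0]<530)&(W[...,1]>-300)&(W[...,1]<-200)&(W[...,2]>20)&(W[...,2]<230)
    P=W[m]; vu=np.argwhere(m)
    for v in range(168,205,3):
        q=m[v]; print(v, np.flatnonzero(q)[[0,-1]] if q.any() else None, W[v][q].mean(0).round() if q.any() else '')
c=manip.camera_model('side'); T=np.array(c['world_to_cam']); K=np.array([[c['fx'],0,c['cx']],[0,c['fy'],c['cy']],[0,0,1.]])
print(cv2.projectPoints(np.array([[500.7,-258,136.8],[500.,-262,142.]]),cv2.Rodrigues(T[:3,:3])[0],T[:3,3],K,np.array(c['dist']))[0])
E
python3 - <<'E'
import cv2;a=cv2.imread('pics/s1.png')[110:250,150:300];cv2.imwrite('pics/v2.png',cv2.resize(a,None,fx=4,fy=4,interpolation=2))
E
```

```text
168 [193 208] [ 502. -268.  189.]
171 [193 208] [ 501. -268.  184.]
174 [193 208] [ 501. -268.  179.]
177 [195 207] [ 501. -265.  172.]
180 None 
183 None 
186 None 
189 None 
192 None 
195 None 
198 None 
201 None 
204 None 
[[[202.36211119 194.92031529]]

 [[201.48262094 193.22743976]]]
```

View pics/v2.png

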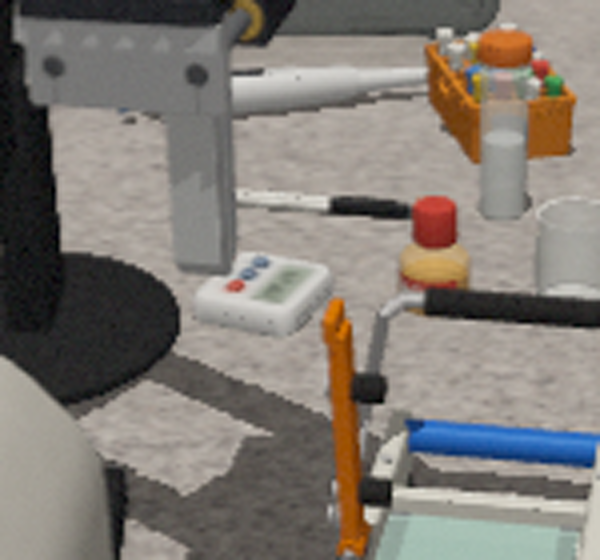

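The picture puts the fingertip at z≈171, while the arm reported about 137 to 142. I'll check again now that the arm is stationary.

```bash
cat >> h.py <<'E'
def tip(f):
    s=manip.sense(); im,d=snap('side',f); W=world('side',d); p=np.array(s['ee_pos'])
    m=(np.hypot(W[...,0]-p[0],W[...,1]-p[1])<40)&(W[...,2]>p[2]-30)&(W[...,2]<p[2]+90); vs=np.flatnonzero(m.any(1)); v=vs[-2]
    c=manip.camera_model('side'); T=np.array(c['world_to_cam']); K=np.array([[c['fx'],0,c['cx']],[0,c['fy'],c['cy']],[0,0,1.]])
    print('ee',p.round(1),'t',s['t'],'lowest px row',v,W[v][m[v]].mean(0).round(1),'expected px',cv2.projectPoints(p[None],cv2.Rodrigues(T[:3,:3])[0],T[:3,3],K,np.array(c['dist']))[0].round(1).ravel())
E
python3 - <<'E'
from h import *
tip('s2'); s=manip.sense(); print({k:np.round(v,2).tolist() for k,v in s.items()})
E
```

```text
ee [ 502.4 -262.6  142.4] t 1.8 lowest px row 175 [ 502.6 -269.3  177.5] expected px [202.9 193.2]
{'t': 1.85, 'q': [-36.07, 11.97, 91.86, -0.52, 75.35, 63.78], 'dq': [-0.91, -1.67, -1.84, 0.1, -0.09, 0.15], 'effort': [0.68, -35.01, -26.26, 0.06, -0.05, -0.0], 'ee_pos': [503.29, -264.01, 144.47], 'tcp_rot': [31.97, 89.05, -67.75], 'wrist_force': [0.11, -0.34, 1.0], 'torque': [0.05, -0.06, 0.0], 'width': 0.01}
```

Call:
arm_command(
  commands=[2.5,0,0,0,0,0,0,2.5,0,0,0,0,0,0,2.5,0,0,0,0,0,0,2.5,0,0,0,0,0,0,1.5,0,0,0,0,0,0,0.5,0,0,0,0,0,0,0,0,0,0,0,0,0,0,0,0,0,0,0,0],
)

```text
t: 2.65
ee_pos: [513.1, -290.3, 44.4]
tcp_rot: [50.8, 86.7, -49.8]
wrist_force: [-0.1, -0.2, 0.7]
width: 0.005
```

```bash
python3 - <<'E'
from h import *
tip('s3'); where((74,95,20))
E
```

```text
ee [ 513.1 -290.3   44.4] t 2.65 lowest px row 254 [ 548.4 -272.1   33.3] expected px [211.  254.9]
t 2.7 frame TCP [33.5 83.3 44.7] F [-0.5  0.2  0.7] w 0.004 q [-37.0, 19.0, 96.0, -1.0, 62.0, 64.0]
 turn rotvec [-0.023  0.038 -0.045]
 to (74, 95, 20) tool cm [ 2.25 -1.37 -4.11]
```

```bash
sed -i 's/<40)&/<28)\&/' h.py; python3 - <<'E'
from h import *
d=np.load('pics/s3.npz')['d']; W=world('side',d)
for v in range(225,262,3): print(v,W[v,206].round(),W[v,211].round(),W[v,215].round())
E
```

```text
225 [ 509. -300.  107.] [ 517. -299.  107.] [ 521. -286.   98.]
228 [ 509. -302.  103.] [ 517. -302.  103.] [ 521. -288.   94.]
231 [ 509. -302.   98.] [ 516. -301.   97.] [ 521. -288.   89.]
234 [ 508. -300.   91.] [ 516. -301.   92.] [ 521. -288.   83.]
237 [ 508. -302.   86.] [ 516. -303.   87.] [ 521. -289.   78.]
240 [ 493. -186.    3.] [ 502. -183.    1.] [ 509. -182.    0.]
243 [ 493. -190.   -1.] [ 503. -191.   -0.] [ 510. -191.   -0.]
246 [ 494. -202.    1.] [ 504. -204.    2.] [ 511. -201.   -0.]
249 [ 495. -211.    0.] [ 504. -210.   -1.] [ 512. -213.    2.]
252 [ 496. -219.   -1.] [ 505. -220.    0.] [ 512. -219.   -0.]
255 [ 497. -231.    1.] [ 506. -228.   -1.] [ 513. -230.    1.]
258 [ 554. -661.  309.] [ 557. -661.  309.] [ 560. -660.  308.]
261 [ 554. -666.  310.] [ 558. -666.  310.] [ 560. -667.  311.]
```

Call:
arm_command(
  commands=[0.6,-0.3,-0.5,-0.02,0.03,-0.03,0,0.6,-0.3,-0.5,0,0.01,-0.015,0,0.6,0,-0.3,0,0,0,0,0.6,0,-0.3,0,0,0,0,0.6,0,0,0,0,0,0,0.6,0,0,0,0,0,0,0,0,0,0,0,0,0],
)

```text
t: 3.4
ee_pos: [520.3, -278.2, 18.2]
tcp_rot: [74.6, 88.7, -24.9]
wrist_force: [0.1, -0.5, -0.2]
width: 0.006
```

```bash
python3 - <<'E'
from h import *
where((74,95,20)); print(np.round(manip.sense()['effort'],1))
E
```

```text
t 3.4 frame TCP [46.7 78.5 18.2] F [-0.5 -0.1 -0.2] w 0.006 q [-37.0, 23.0, 95.0, 0.0, 61.0, 63.0]
 turn rotvec [-0.003  0.006 -0.022]
 to (74, 95, 20) tool cm [-0.24 -1.65 -2.72]
[  0.1 -40.9 -24.3   0.2  -0.2  -0. ]
```

Call:
arm_command(
  commands=[0.5,-0.3,0,0,0,-0.01,0,0.5,-0.3,0,0,0,-0.01,0,0.5,-0.2,0,0,0,0,0,0.4,0,0,0,0,0,0,0.4,0,0,0,0,0,0,0.3,0,0,0,0,0,0,0.3,0,0,0,0,0,0],
)

```text
t: 4.1
ee_pos: [542.1, -283.8, 15.7]
tcp_rot: [74.3, 86.4, -25.1]
wrist_force: [0.5, 2.4, 9.7]
width: 0.006
```

```bash
python3 - <<'E'
from h import *
where((74,95,20)); tip('s4')
d=np.load('pics/s4.npz')['d']; W=world('side',d); u=209
for v in range(246,268,2): print(v,W[v,u].round())
E
```

```text
t 4.1 frame TCP [44.7 56.1 15.7] F [ 2.4 -0.1  9.7] w 0.006 q [-36.0, 23.0, 94.0, 1.0, 59.0, 63.0]
 turn rotvec [-0.002  0.017 -0.06 ]
 to (74, 95, 20) tool cm [-0.71 -3.86 -2.91]
ee [ 542.1 -283.8   15.7] t 4.1 lowest px row 254 [ 553.4 -272.6   33.6] expected px [229.6 266.8]
246 [ 500. -202.    1.]
248 [ 501. -210.    2.]
250 [ 501. -215.    1.]
252 [ 502. -221.    0.]
254 [ 502. -226.   -0.]
256 [ 555. -656.  307.]
258 [ 556. -660.  309.]
260 [ 556. -665.  310.]
262 [ 556. -667.  310.]
264 [ 556. -668.  309.]
266 [ 557. -671.  310.]
```

Call:
arm_command(
  commands=[-1.5,0,0,0,0,0,0,-1.5,0,0,0,0,-0.03,0,-1.5,-1,0,0,0,-0.03,0],
)

```text
t: 4.45
ee_pos: [527.3, -278.9, 58.9]
tcp_rot: [-29.8, 89.0, -129.2]
wrist_force: [0.5, -0.2, -0.4]
width: 0.005
```

```bash
python3 - <<'E'
from h import *
where()
print(R.from_euler('xyz',manip.sense()['tcp_rot'],degrees=True).as_matrix().round(3).tolist())
E
```

```text
t 4.5 frame TCP [47.2 71.5 58.9] F [-0.1 -0.5 -0.4] w 0.005 q [-36.0, 21.0, 91.0, -1.0, 68.0, 64.0]
 turn rotvec [-0.002  0.015  0.008]
[[-0.011, 0.987, -0.163], [-0.013, -0.163, -0.986], [-1.0, -0.008, 0.015]]
```

Call:
arm_command(
  commands=[0,0,0,0,0,0,0],
)

```text
t: 4.55
ee_pos: [528.4, -279.8, 60.9]
tcp_rot: [-18.6, 89.0, -118.0]
wrist_force: [0.4, -0.4, 0.1]
width: 0.007
```

```bash
python3 - <<'E'
from h import *
where()
E
```

```text
t 4.5 frame TCP [46.4 70.2 60.9] F [-0.4 -0.4  0.1] w 0.007 q [-36.0, 21.0, 91.0, -1.0, 68.0, 64.0]
 turn rotvec [-0.002  0.016  0.006]
```

Call:
arm_command(
  commands=[0,-2,0,0,0,0,0],
)

```text
t: 4.65
ee_pos: [510.2, -277.1, 61.1]
tcp_rot: [-9.5, 89.0, -108.9]
wrist_force: [-0.1, 0.5, 0.8]
width: 0.006
```

```bash
python3 - <<'E'
from h import *
where(); print(manip.sense()['dq'])
E
```

```text
t 4.7 frame TCP [46.2 88.6 61.1] F [0.5 0.2 0.8] w 0.006 q [-36.0, 19.0, 94.0, -1.0, 67.0, 63.0]
 turn rotvec [-0.001  0.017  0.003]
[ -9.35638897 -22.85440935  30.44827715  -0.90579524  -6.6913501
  -9.08611471]
```

```bash
python3 - <<'E'
import cv2,numpy as np;o=[]
for f in('s3','s4'):
    a=cv2.imread(f'pics/{f}.png')[150:270,160:320]; o.append(cv2.resize(a,None,fx=2.5,fy=2.5,interpolation=2))
cv2.imwrite('pics/v3.png',np.hstack(o))
E
```

```text
(no output)
```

View pics/v3.png

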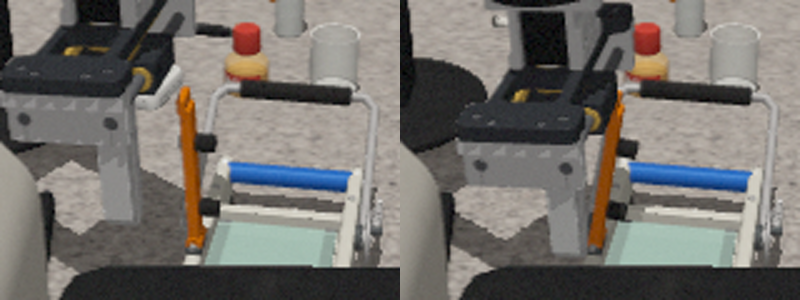

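The gripper body nudged the clamp slightly inward, which is the closing direction. The fingertip also looks about 30 mm above the reported TCP. I'll do a clean touch test on free bench here.

Call:
arm_command(
  commands=[1.5,-0.5,0,0,0.01,0,0,1.5,0,0,0,0,0,0,1.5,0,0,0,0,0,0,1,0,0,0,0,0,0,0.5,0,0,0,0,0,0],
)

```text
t: 5.15
ee_pos: [500.8, -275.0, -6.9]
tcp_rot: [-62.3, 89.6, -161.8]
wrist_force: [-0.6, -0.7, 0.9]
width: 0.005
```

```bash
cat >> h.py <<'E'
def low(f):
    s=manip.sense(); im,d=snap('side',f); W=world('side',d); p=np.array(s['ee_pos'])
    m=(abs(W[...,0]-p[0])<14)&(abs(W[...,1]-p[1])<30)&(W[...,2]>6); v=np.flatnonzero(m.sum(1)>5)
    print('ee',p.round(1),'visible tip row',v[-1],W[v[-1]][m[v[-1]]].mean(0).round(1))
E
python3 - <<'E'
from h import *
where(); low('s5')
E
```

```text
t 5.2 frame TCP [46.7 98.2 -6.9] F [-0.8  0.4  0.9] w 0.005 q [-37.0, 24.0, 97.0, -0.0, 60.0, 62.0]
 turn rotvec [-0.003  0.003  0.007]
ee [ 500.8 -275.    -6.9] visible tip row 255 [ 501.3 -286.6   41.4]
```

Call:
arm_command(
  commands=[0.7,0,0,0,0,0,0,0.7,0,0,0,0,0,0,0.5,0,0,0,0,0,0],
)

```text
t: 5.5
ee_pos: [501.2, -275.3, -27.5]
tcp_rot: [-59.5, 89.6, -158.9]
wrist_force: [0.1, 0.0, -0.2]
width: 0.007
```

Call:
arm_command(
  commands=[0.4,0,0,0,0,0,0,0.4,0,0,0,0,0,0],
)

```text
t: 5.7
ee_pos: [501.2, -275.3, -30.7]
tcp_rot: [-73.8, 89.5, -173.2]
wrist_force: [-13.4, 8.5, 42.0]
width: 0.005
```

Call:
arm_command(
  commands=[0.4,0,0,0,0,0,0,0.4,0,0,0,0,0,0],
)

```text
t: 5.9
ee_pos: [501.1, -275.2, -30.5]
tcp_rot: [-80.6, 89.3, -180.0]
wrist_force: [-8.9, 5.0, 22.6]
width: 0.004
```

```bash
sed -i "s/p=np.array(s\['ee_pos'\])$/p=np.array(s['ee_pos'])+[0,0,30.5]/" h.py; python3 - <<'E'
from h import *
where((74,95,125))
E
```

```text
t 5.9 frame TCP [46.6 97.9 -0. ] F [ 3.5  9.6 22.6] w 0.004 q [-37.0, 26.0, 97.0, -0.0, 58.0, 62.0]
 turn rotvec [-0.001  0.002  0.012]
 to (74, 95, 125) tool cm [-12.51   0.14  -2.72]
```

Call:
arm_command(
  commands=[-3,0,0,0,0,0.01,0,-3,0,-0.8,0,0,0,0,-3,0,-0.8,0,0,0,0,-2.5,0,-0.8,0,0,0,0,0,0,0,0,0,0,0],
)

```text
t: 6.4
ee_pos: [506.9, -251.6, 90.6]
tcp_rot: [31.6, 89.8, -67.8]
wrist_force: [-0.5, -0.8, 0.5]
width: 0.005
```

```bash
python3 - <<'E'
from h import *
where((74,95,125)); low('s6')
d=np.load('pics/s6.npz'); W=world('side',d['d']); hsv=cv2.cvtColor(d['im'],cv2.COLOR_RGB2HSV)
m=(cv2.inRange(hsv,(5,150,100),(22,255,255))>0); P=(blob(W,m,(450,700,-300,-150,20,200))-O)@F; P=P[np.argsort(-P[:,2])]; print(P[::max(1,len(P)//10)].round())
E
```

```text
t 6.4 frame TCP [ 70.8  96.  121.1] F [-0.9  0.4  0.5] w 0.005 q [-35.0, 15.0, 95.0, -0.0, 70.0, 64.0]
 turn rotvec [-0.001  0.003 -0.002]
 to (74, 95, 125) tool cm [-0.39  0.1  -0.31]
ee [ 506.9 -251.6  121.1] visible tip row 202 [ 507.3 -256.9  123.4]
[[ 71.  34. 151.]
 [ 63.  32. 143.]
 [ 66.  33. 135.]
 [ 68.  32. 124.]
 [ 68.  34. 111.]
 [ 65.  35. 100.]
 [ 66.  37.  88.]
 [ 67.  39.  76.]
 [ 67.  41.  62.]
 [ 67.  42.  50.]
 [ 65.  42.  41.]]
```

Call:
arm_command(
  commands=[-0.2,1.8,-0.3,0,0,0,0,-0.2,1.8,0,0,0,0,0,0.1,1.2,0,0,0,0,0,0.1,1.2,0,0,0,0,0,0.2,1.2,0,0,0,0,0,0.3,1.2,0,0,0,0,0,0.7,1,0,0,0,0,0,0.7,1,0,0,0,0,0,0,0,0,0,0,0,0],
)

```text
t: 7.35
ee_pos: [604.1, -263.9, 54.4]
tcp_rot: [-101.0, 88.7, 159.5]
wrist_force: [-0.3, 0.2, 0.3]
width: 0.004
```

```bash
cat >> h.py <<'E'
def col(f,name,lo,hi,box,view='side'):
    d=np.load(f'pics/{f}.npz'); W=world(view,d['d']); hsv=cv2.cvtColor(d['im'],cv2.COLOR_RGB2HSV)
    m=(cv2.inRange(hsv,lo,hi)>0); P=(blob(W,m,box)-O)@F; print(name,len(P)); return P
OR=((5,150,100),(22,255,255),(450,760,-320,-150,20,200))
E
python3 - <<'E'
from h import *
where((74,-2,104)); snap('side','s7'); P=col('s7','orange',*OR); P=P[np.argsort(-P[:,2])]; print(P[::max(1,len(P)//8)].round())
E
```

```text
t 7.3 frame TCP [74.4 -1.9 84.9] F [0.1 0.3 0.3] w 0.004 q [-31.0, 29.0, 80.0, -0.0, 72.0, 69.0]
 turn rotvec [-0.004 -0.004  0.023]
 to (74, -2, 104) tool cm [-1.91 -0.03  0.03]
orange 445
[[ 47. -36. 199.]
 [ 65. -34.  98.]
 [ 69. -21.  90.]
 [ 65.  -7.  82.]
 [ 68.  -7.  74.]
 [ 67.  14.  67.]
 [ 69.  26.  58.]
 [ 66.  41.  49.]
 [ 66.  41.  42.]]
```

Call:
arm_command(
  commands=[0.5,1,0,0,0,0.02,0,0.7,0.8,0,0,0,0,0,0.8,0.7,0,0,0,0,0,0.8,0.3,0,0,0,0,0,0,0,0,0,0,0,0],
)

```text
t: 7.9
ee_pos: [632.5, -268.8, 24.1]
tcp_rot: [-157.3, 89.7, 103.2]
wrist_force: [0.2, 0.1, 0.0]
width: 0.005
```

```bash
python3 - <<'E'
from h import *
where((74,-30,50)); snap('side','s8'); P=col('s8','orange',*OR); P=P[np.argsort(-P[:,2])]; print(P[::max(1,len(P)//8)].round())
E
```

```text
t 7.9 frame TCP [ 74.2 -30.7  54.6] F [ 0.1 -0.2  0. ] w 0.005 q [-30.0, 33.0, 78.0, 0.0, 69.0, 69.0]
 turn rotvec [-0.004 -0.004  0.002]
 to (74, -30, 50) tool cm [ 0.46 -0.07  0.02]
orange 510
[[ 39. -15. 185.]
 [ 72. -61.  56.]
 [ 79. -19.  53.]
 [ 69. -16.  51.]
 [ 73.   8.  50.]
 [ 68. -29.  48.]
 [ 79.  38.  46.]
 [ 75.  42.  45.]
 [ 66.  44.  40.]]
```

Call:
arm_command(
  commands=[0.4,0,0,0,0,0,0,0.4,0,0,0,0,0,0,0.3,0,0,0,0,0,0],
)

```text
t: 8.25
ee_pos: [634.1, -269.4, 14.5]
tcp_rot: [144.8, 89.8, 45.3]
wrist_force: [-0.3, 1.7, 0.9]
width: 0.007
```

Call:
arm_command(
  commands=[0.2,0,0,0,0,0,0,0.2,0,0,0,0,0,0],
)

```text
t: 8.45
ee_pos: [634.1, -269.4, 13.4]
tcp_rot: [146.9, 89.8, 47.4]
wrist_force: [-4.2, 2.3, 12.0]
width: 0.006
```

Call:
arm_command(
  commands=[-3,0,0,0,0,0,0,-3,-0.8,0,0,0,0,0,-3,-0.8,-2.5,0,0,0,4,0,-0.8,-3,0,0,0,4,0,-0.8,-3,0,0,0,4,0,0,-3,0,0,0,4,0,0,-2.5,0,0,0,4,0,0,0,0,0,0,4],
)

```text
t: 9.25
ee_pos: [624.5, -123.4, 108.6]
tcp_rot: [126.0, 89.7, 26.2]
wrist_force: [0.4, -0.4, 0.1]
width: 0.423
```

```bash
python3 - <<'E'
from h import *
where((214,0,64)); snap('side','s9'); snap('top','t9'); 
P=col('s9','orange',*OR); P=P[P[:,2]<100]; P=P[np.argsort(P[:,1])]; print(P[::max(1,len(P)//6)].round())
print(np.median(col('s9','bar',(100,130,60),(125,255,255),(500,700,-220,-100,5,60)),0).round(1))
for f,v in(('s9','side'),('t9','top')):
  P=col(f,'leg',(0,0,0),(180,255,60),(560,690,-170,-80,60,110),v)
  if len(P): print(np.median(P,0).round(1), P.min(0).round(),P.max(0).round())
a=cv2.resize(cv2.imread('pics/s9.png')[90:270,140:380],None,fx=1.6,fy=1.6);b=cv2.resize(cv2.imread('pics/t9.png')[110:290,180:420],None,fx=1.6,fy=1.6); cv2.imwrite('pics/v4.png',np.hstack([a,b]))
E
```

```text
t 9.2 frame TCP [216.3   0.7 139.1] F [-0.4 -0.5  0.1] w 0.423 q [-19.0, 22.0, 83.0, 0.0, 74.0, 81.0]
 turn rotvec [-0.008 -0.003 -0.004]
 to (214, 0, 64) tool cm [7.51 0.04 0.25]
orange 534
[[ 65. -62.  44.]
 [ 68. -46.  41.]
 [ 67. -26.  40.]
 [ 78.  -6.  46.]
 [ 76.  12.  45.]
 [ 76.  34.  45.]]
bar 385
[178.7  -2.1  30.8]
leg 298
[208.   -0.5  86. ] [204. -43.  77.] [215.  39.  91.]
leg 87
[217.3   5.8  89.5] [209. -22.  83.] [222.  41.  93.]
```

View pics/v4.png

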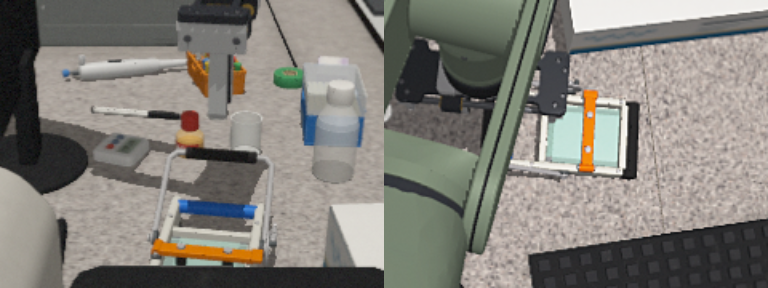

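Call:
arm_command(
  commands=[2.2,0,0.1,0,0,0,4,2.2,0,0.1,0,0,0,4,2,0,0,0,0,0,4,1,0,0,0,0,0,4,0,0,0,0,0,0,4],
)

```text
t: 9.85
ee_pos: [624.9, -136.3, 33.3]
tcp_rot: [72.8, 89.5, -27.5]
wrist_force: [-0.2, -0.6, -0.3]
width: 0.428
```

```bash
python3 - <<'E'
from h import *
where((214,0,64))
E
```

```text
t 9.8 frame TCP [203.6  -1.8  63.8] F [-0.6  0.1 -0.3] w 0.428 q [-20.0, 27.0, 86.0, -0.0, 67.0, 80.0]
 turn rotvec [-0.017  0.002 -0.007]
 to (214, 0, 64) tool cm [-0.02 -0.2  -1.03]
```

Call:
arm_command(
  commands=[0,-0.2,-1,-0.015,0,0,4,0,0,0,0,0,0,0.8,0,0,0,0,0,0,0.8,0,0,0,0,0,0,0.8,0,0,0,0,0,0,0.8],
  newtons=8,
)

```text
t: 10.35
ee_pos: [627.2, -126.3, 37.0]
tcp_rot: [81.0, 89.2, -18.4]
wrist_force: [0.3, 1.3, -2.5]
width: 0.148
```

```bash
python3 - <<'E'
from h import *
where((214,0,64))
E
```

```text
t 10.3 frame TCP [213.9  -2.4  67.5] F [ 1.4 -0.1 -2.5] w 0.148 q [-19.0, 27.0, 86.0, 0.0, 67.0, 80.0]
 turn rotvec [-0.002  0.002 -0.013]
 to (214, 0, 64) tool cm [ 0.34 -0.25 -0.01]
```

Call:
arm_command(
  commands=[-1.46,0,0.8,0,0,0,0.8,-1.33,0,1.0,0,0,0,0.8,-1.2,0,1.2,0,0,0,0.8,-1.0,0,1.3,0,0,0,0.8,0,0,0,0,0,0,0.8],
)

```text
t: 10.85
ee_pos: [619.1, -171.1, 92.0]
tcp_rot: [85.8, 89.2, -13.6]
wrist_force: [0.8, -1.0, -2.3]
width: 0.146
```

```bash
cat >> h.py <<'E'
def arc():
    s=manip.sense(); p=F.T@(np.array(s['ee_pos'])+[0,0,30.5+19-3.5]-O); v=p[[0,2]]-[105,32]
    print('leg angle',np.degrees(np.arctan2(v[1],v[0])).round(1),'r',np.hypot(*v).round(1))
E
python3 - <<'E'
from h import *
where(); arc()
E
```

```text
t 10.8 frame TCP [168.4  -1.7 122.5] F [-0.8 -0.9 -2.3] w 0.146 q [-23.0, 23.0, 84.0, 0.0, 72.0, 76.0]
 turn rotvec [-0.001  0.001 -0.014]
leg angle 59.1 r 123.5
```

Call:
arm_command(
  commands=[-0.7,0,1.5,0,0,0,0.8,-0.5,0,1.6,0,0,0,0.8,-0.25,0,1.65,0,0,0,0.8,0,0,1.65,0,0,0,0.8,0.2,0,1.65,0,0,0,0.8,0.4,0,1.6,0,0,0,0.8,0,0,0,0,0,0,0.8],
)

```text
t: 11.55
ee_pos: [602.9, -277.3, 103.0]
tcp_rot: [79.4, 88.9, -20.1]
wrist_force: [0.8, -1.7, -1.0]
width: 0.146
```

```bash
python3 - <<'E'
from h import *
where(); arc()
E
```

```text
t 11.6 frame TCP [ 61.   -2.9 133.5] F [-1.5 -1.  -1. ] w 0.146 q [-32.0, 25.0, 80.0, 0.0, 74.0, 67.0]
 turn rotvec [-0.004  0.004 -0.019]
leg angle 110.6 r 125.0
```

Call:
arm_command(
  commands=[0.7,0,1.4,0,0,0.01,0.8,0.9,0,1.3,0,0,0,0.8,0.6,0,0.7,0,0,0,0.8,0.3,0,0.3,0,0,0,0.8],
)

```text
t: 11.95
ee_pos: [597.5, -315.3, 76.2]
tcp_rot: [91.3, 88.3, -8.3]
wrist_force: [-1.0, 8.6, 12.1]
width: 0.147
```

```bash
python3 - <<'E'
from h import *
where(); arc()
E
```

```text
t 11.9 frame TCP [ 22.6  -3.7 106.7] F [ 8.3  2.3 12.1] w 0.147 q [-36.0, 27.0, 80.0, 1.0, 71.0, 64.0]
 turn rotvec [-0.005 -0.001 -0.03 ]
leg angle 132.4 r 122.2
```

Call:
arm_command(
  commands=[0,0,0,0,0,0,4,0,0,0,0,0,0,4,0,0,0,0,0,0,4,-3,0,0,0,0,-0.02,4,-3,0,0,0,0,0,4,-1.5,0,-3,0,0,0,4,0,0,-4,0,0,0,4,0,0,-4,0,0,0,4,0,0,-4,0,0,0,4,0,0,-1.5,0,0,0,4,0,0,0,0,0,0,4],
)

```text
t: 13.05
ee_pos: [621.4, -146.9, 150.1]
tcp_rot: [159.2, 89.9, 59.6]
wrist_force: [-0.4, -0.5, -0.5]
width: 0.429
```

```bash
python3 - <<'E'
from h import *
where((185,0,60),(185,0,9)); snap('side','s10');
P=col('s10','leg',(0,0,0),(180,255,60),(540,650,-380,-270,60,150)); print(len(P) and (np.median(P,0).round(1),P.min(0).round(),P.max(0).round()))
print('bar',np.median(col('s10','bar',(100,130,60),(125,255,255),(500,700,-220,-100,5,60)),0).round(1))
cv2.imwrite('pics/v5.png',cv2.resize(cv2.imread('pics/s10.png')[100:290,160:380],None,fx=2.5,fy=2.5))
E
```

```text
t 13.1 frame TCP [ 1.927e+02 -1.000e-01  1.806e+02] F [-0.6  0.3 -0.5] w 0.429 q [-21.0, 21.0, 80.0, 0.0, 79.0, 78.0]
 turn rotvec [-0.006 -0.002 -0.001]
 to (185, 0, 60) tool cm [12.06 -0.02  0.79]
 to (185, 0, 9) tool cm [17.16 -0.02  0.81]
leg 482
(array([ 17.5,  -4.5, 123.6]), array([ 13., -44., 114.]), array([ 26.,  39., 128.]))
bar 173
bar [181.4  -6.3  33.8]
```

View pics/v5.png

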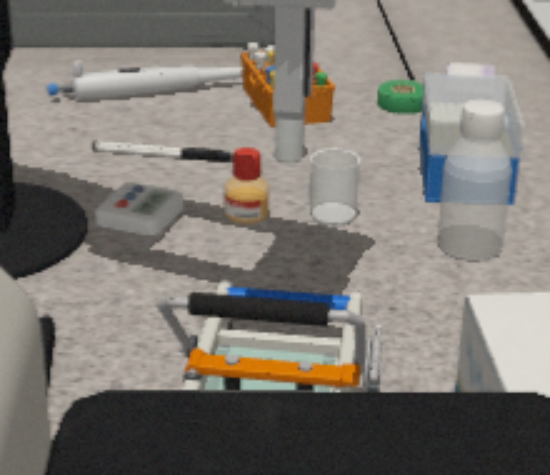

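Call:
arm_command(
  commands=[3.5,0,0.2,0,0,0,4,3.5,0,0.2,0,0,0,4,3,0,0,0,0,0,4,1.5,0,0,0,0,0,4,0,0,0,0,0,0,4],
)

```text
t: 13.6
ee_pos: [622.0, -162.5, 33.3]
tcp_rot: [58.4, 89.6, -41.6]
wrist_force: [-0.4, 0.5, -0.3]
width: 0.433
```

```bash
python3 - <<'E'
from h import *
where((185,0,9)); snap('side','s11');P=col('s11','bar',(100,130,60),(125,255,255),(500,700,-220,-100,5,60));print(np.median(P,0).round(1),P.max(0).round(1))
E
```

```text
t 13.6 frame TCP [177.4  -3.1  63.8] F [ 0.4  0.5 -0.3] w 0.433 q [-22.0, 28.0, 85.0, -0.0, 67.0, 78.0]
 turn rotvec [-0.014  0.004 -0.006]
 to (185, 0, 9) tool cm [ 5.47 -0.36 -0.78]
bar 172
[181.7  -5.7  33.7] [189.6  44.3  36. ]
```

Call:
arm_command(
  commands=[0,-0.3,-0.9,-0.014,0.004,0,4,1.2,0,-0.1,0,0,0,4,1.2,0,-0.1,0,0,0,4,1.2,0,-0.1,0,0,0,4,1,0,-0.1,0,0,0,4,0.2,0,0,0,0,0,4],
)

```text
t: 14.25
ee_pos: [627.5, -151.0, -11.0]
tcp_rot: [82.0, 88.9, -17.2]
wrist_force: [0.0, -0.3, -0.8]
width: 0.425
```

```bash
python3 - <<'E'
from h import *
where((185,0,9))
E
```

```text
t 14.2 frame TCP [189.6  -6.7  19.5] F [-0.3 -0.1 -0.8] w 0.425 q [-21.0, 31.0, 87.0, 0.0, 62.0, 78.0]
 turn rotvec [ 0.002  0.003 -0.019]
 to (185, 0, 9) tool cm [ 1.04 -0.69  0.45]
```

Call:
arm_command(
  commands=[0.7,-0.4,0.2,0,0,-0.015,4,0.5,-0.2,0.2,0,0,0,4,0,0,0,0,0,0,1,0,0,0,0,0,0,1,0,0,0,0,0,0,1,0,0,0,0,0,0,1],
  newtons=15,
)

```text
t: 14.85
ee_pos: [620.3, -154.3, -24.8]
tcp_rot: [35.5, 89.8, -63.8]
wrist_force: [0.5, 0.2, -1.9]
width: 0.166
```

```bash
python3 - <<'E'
from h import *
where((185,0,9))
E
```

```text
t 14.8 frame TCP [185.1  -0.2   5.7] F [ 0.3 -0.5 -1.9] w 0.166 q [-22.0, 32.0, 87.0, -0.0, 61.0, 78.0]
 turn rotvec [ 0.001  0.002 -0.002]
 to (185, 0, 9) tool cm [-0.33 -0.02  0.01]
```

```bash
cat >> h.py <<'E'
def bar(a): return np.array([12-12*a+173*np.cos(a)-14*np.sin(a),12+173*np.sin(a)+14*np.cos(a)])
B0=np.array([185.1,24.7+1.3]) ; DZ=20.3
def raise_(n,step=5):
    from scipy.optimize import minimize_scalar
    s=manip.sense(); p=F.T@(np.array(s['ee_pos'])+[0,0,30.5+DZ]-O); v=p[[0,2]]
    o=minimize_scalar(lambda a:np.sum((bar(a)-v)**2),bounds=(-.1,1.8),method='bounded'); a=o.x
    print('alpha',np.degrees(a).round(1),'err',(v-bar(a)).round(1),'y',p[1].round(1)); where()
    pts=[v]+[bar(a+np.radians(step)*k) for k in range(1,n+1)]
    for k in range(n): e=pts[k+1]-pts[k]; print(' tx',(-e[1]/10).round(2),'tz',(-e[0]/10).round(2))
    print(' 90: ',bar(np.pi/2)-v)
E
python3 - <<'E'
from h import *
raise_(18)
E
```

```text
alpha -0.0 err [0.1 0. ] y -0.2
t 14.8 frame TCP [185.1  -0.2   5.7] F [ 0.3 -0.5 -1.9] w 0.166 q [-22.0, 32.0, 87.0, -0.0, 61.0, 78.0]
 turn rotvec [ 0.001  0.002 -0.002]
 tx -1.5 tz 0.31
 tx -1.48 tz 0.42
 tx -1.45 tz 0.55
 tx -1.4 tz 0.67
 tx -1.35 tz 0.79
 tx -1.28 tz 0.91
 tx -1.21 tz 1.02
 tx -1.12 tz 1.12
 tx -1.03 tz 1.21
 tx -0.93 tz 1.3
 tx -0.82 tz 1.38
 tx -0.71 tz 1.44
 tx -0.59 tz 1.5
 tx -0.46 tz 1.55
 tx -0.34 tz 1.58
 tx -0.21 tz 1.6
 tx -0.08 tz 1.62
 tx 0.06 tz 1.62
 90:  [-205.98054065  159.0023454 ]
```

Half-speed steps for the first part.

Call:
arm_command(
  commands=[-0.75,0,0.15,0,0,0,1,-0.75,0,0.2,0,0,0,1,-0.75,0,0.2,0,0,0,1,-0.75,0,0.25,0,0,0,1,-0.75,0,0.25,0,0,0,1,-0.75,0,0.3,0,0,0,1],
)

```text
t: 15.45
ee_pos: [615.9, -166.0, 20.7]
tcp_rot: [-107.0, 89.8, 153.8]
wrist_force: [-0.3, 0.6, -5.0]
width: 0.164
```

```bash
python3 - <<'E'
from h import *
raise_(6); snap('side','s12'); P=col('s12','bar',(100,130,60),(125,255,255),(500,700,-250,-80,25,150));print(np.median(P,0).round(1))
E
```

```text
alpha 15.3 err [0.9 0.4] y 2.3
t 15.4 frame TCP [172.9   2.3  51.2] F [ 0.6  0.4 -5. ] w 0.164 q [-23.0, 28.0, 86.0, 0.0, 66.0, 76.0]
 turn rotvec [ 0.002 -0.001  0.003]
 tx -1.36 tz 0.77
 tx -1.34 tz 0.8
 tx -1.28 tz 0.92
 tx -1.2 tz 1.02
 tx -1.12 tz 1.13
 tx -1.02 tz 1.22
 90:  [-193.72902503  113.45505844]
bar 308
[166.2  -9.6  74.4]
```

Call:
arm_command(
  commands=[-0.7,0.05,0.35,0,0,0,1,-0.7,0.05,0.4,0,0,0,1,-0.68,0.05,0.4,0,0,0,1,-0.65,0.05,0.43,0,0,0,1,-0.65,0,0.46,0,0,0,1,-0.62,0,0.5,0,0,0,1,-0.6,0,0.52,0,0,0,1,-0.57,0,0.55,0,0,0,1],
)

```text
t: 16.3
ee_pos: [611.8, -202.2, 78.8]
tcp_rot: [-146.0, 89.6, 114.9]
wrist_force: [0.6, 3.9, -2.1]
width: 0.165
```

```bash
python3 - <<'E'
from h import *
raise_(7)
E
```

```text
alpha 37.0 err [2.5 2.4] y 0.5
t 16.3 frame TCP [136.5   0.5 109.3] F [ 3.9  0.1 -2.1] w 0.165 q [-26.0, 25.0, 83.0, 0.0, 72.0, 73.0]
 turn rotvec [ 0.002 -0.006  0.004]
 tx -0.84 tz 1.41
 tx -0.99 tz 1.25
 tx -0.89 tz 1.33
 tx -0.78 tz 1.4
 tx -0.66 tz 1.47
 tx -0.54 tz 1.52
 tx -0.42 tz 1.56
 90:  [-157.3980794    55.35483744]
```

Call:
arm_command(
  commands=[-0.4,0,0.7,0,0,0,1,-0.43,0,0.7,0,0,0,1,-0.48,0,0.65,0,0,0,1,-0.46,0,0.65,0,0,0,1,-0.43,0,0.67,0,0,0,1,-0.4,0,0.7,0,0,0,1,-0.37,0,0.7,0,0,0,1,-0.33,0,0.73,0,0,0,1],
)

```text
t: 17.1
ee_pos: [604.8, -256.4, 121.9]
tcp_rot: [177.8, 89.2, 78.7]
wrist_force: [-1.5, 4.6, 3.4]
width: 0.167
```

```bash
python3 - <<'E'
from h import *
raise_(7)
E
```

```text
alpha 58.2 err [3.  6.2] y -1.3
t 17.1 frame TCP [ 81.9  -1.3 152.4] F [4.3 2.2 3.4] w 0.167 q [-31.0, 24.0, 79.0, 1.0, 77.0, 68.0]
 turn rotvec [ 0.003 -0.014 -0.001]
 tx -0.01 tz 1.78
 tx -0.51 tz 1.53
 tx -0.38 tz 1.57
 tx -0.25 tz 1.6
 tx -0.12 tz 1.61
 tx 0.01 tz 1.62
 tx 0.14 tz 1.61
 90:  [-102.78060288   12.30107742]
```

```bash
python3 - <<'E'
from h import *
snap('side','s13'); P=col('s13','bar',(100,130,60),(125,255,255),(500,720,-330,-200,60,250));print(np.median(P,0).round(1),np.percentile(P,[3,97],axis=0).round(1).tolist())
cv2.imwrite('pics/v6.png',cv2.resize(cv2.imread('pics/s13.png')[90:290,130:390],None,fx=2.5,fy=2.5))
E
```

```text
bar 414
[ 74.3 -12.7 169.5] [[71.3, -44.2, 161.5], [80.6, 40.7, 174.0]]
```

View pics/v6.png

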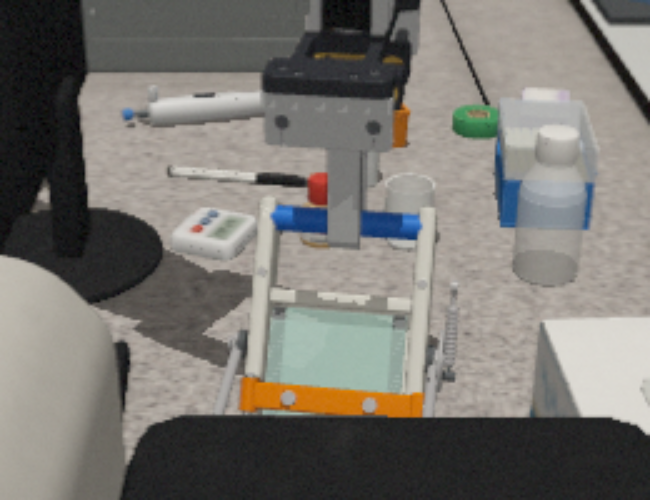

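The frame is at about 58°, with the foot down, the glass seated and the clamp shut. The bar has slipped about 5 mm towards the fingertips, so I'm updating the offset.

```bash
sed -i 's/DZ=20.3/DZ=15/' h.py; python3 - <<'E'
from h import *
raise_(7)
E
```

```text
alpha 58.2 err [0.9 2. ] y -1.8
t 17.1 frame TCP [ 79.9  -1.8 153.4] F [2.3 2.2 2.9] w 0.164 q [-31.0, 24.0, 79.0, 1.0, 77.0, 68.0]
 turn rotvec [ 0.002 -0.012 -0.002]
 tx -0.44 tz 1.57
 tx -0.51 tz 1.53
 tx -0.38 tz 1.57
 tx -0.25 tz 1.6
 tx -0.12 tz 1.61
 tx 0.01 tz 1.62
 tx 0.14 tz 1.61
 90:  [-100.76797318   16.58848438]
```

Call:
arm_command(
  commands=[-0.1,-0.03,0.8,0,-0.01,0,1,-0.15,-0.03,0.8,0,0,0,1,-0.15,-0.03,0.8,0,0,0,1,-0.1,-0.03,0.8,0,0,0,1,-0.1,0,0.8,0,0,0,1,-0.05,0,0.8,0,0,0,1,0,0,0.8,0,0,0,1],
)

```text
t: 17.85
ee_pos: [595.8, -320.5, 138.5]
tcp_rot: [61.7, 89.4, -37.5]
wrist_force: [-2.5, 2.1, 5.6]
width: 0.164
```

```bash
python3 - <<'E'
from h import *
raise_(4)
E
```

```text
alpha 78.2 err [-0.  -0.2] y -2.8
t 17.9 frame TCP [ 17.1  -2.8 169. ] F [1.7 2.8 5.6] w 0.164 q [-36.0, 25.0, 75.0, -0.0, 79.0, 64.0]
 turn rotvec [ 0.002  0.005 -0.009]
 tx -0.14 tz 1.61
 tx 0.01 tz 1.62
 tx 0.14 tz 1.61
 tx 0.27 tz 1.59
 90:  [-37.98730965   0.98982086]
```

Call:
arm_command(
  commands=[0,-0.03,0.7,0,0,-0.005,1,0,-0.03,0.7,0,0,0,1,0,0,0.7,0,0,0,1,0,0,0.5,0,0,0,1,0,0,0.2,0,0,0,1],
)

```text
t: 18.35
ee_pos: [590.0, -355.9, 138.0]
tcp_rot: [29.9, 89.3, -69.5]
wrist_force: [0.2, 0.2, 1.8]
width: 0.165
```

```bash
cat >> h.py <<'E'
def lean(f):
    snap('side',f); d=np.load(f'pics/{f}.npz'); W=world('side',d['d'])
    hsv=cv2.cvtColor(d['im'],cv2.COLOR_RGB2HSV); Q=(W-O)@F
    m=(abs(abs(Q[...,1])-49)<9)&(Q[...,0]>-80)&(Q[...,0]<40)&(Q[...,2]>95)&(Q[...,2]<192)&(hsv[...,1]<60)&(hsv[...,2]>110)
    for s in(-1,1):
        P=Q[m&(np.sign(Q[...,1])==s)]
        for _ in range(4):
            if len(P)<10: break
            c=np.polyfit(P[:,2],P[:,0],1); r=P[:,0]-np.polyval(c,P[:,2]); P=P[abs(r)<max(3,1.5*r.std())]
        if len(P)>=10: print('rail',s,len(P),'alpha',(90+np.degrees(np.arctan(c[0]))).round(2) ,'x at z=12',np.polyval(c,12).round(1),'rms',r.std().round(2))
    P=col(f,'bar',(100,130,60),(125,255,255),(500,720,-420,-200,60,250));print(np.median(P,0).round(1),np.percentile(P,[3,97],axis=0).round(1).tolist())
E
python3 - <<'E'
from h import *
raise_(2); lean('s14')
E
```

```text
alpha 89.3 err [ 0.1 -1.6] y -2.9
t 18.4 frame TCP [-18.6  -2.9 168.5] F [ 0.2 -0.2  1.8] w 0.165 q [-38.0, 27.0, 73.0, -0.0, 79.0, 61.0]
 turn rotvec [-0.001  0.011 -0.006]
 tx 0.01 tz 1.62
 tx 0.3 tz 1.59
 90:  [-2.21039735  1.49283766]
rail -1 441 alpha 90.78 x at z=12 -28.1 rms 1.17
rail 1 436 alpha 90.71 x at z=12 -29.3 rms 1.08
bar 558
[-25.2 -13.6 189.4] [[-27.9, -45.3, 181.7], [-18.5, 40.1, 193.9]]
```

Call:
arm_command(
  commands=[0.05,0,0.2,0,0.01,-0.005,1,0.05,0,0,0,0,0,1,0.05,0,0,0,0,0,1,0,0,0,0,0,0,1],
  newtons=25,
)

```text
t: 18.8
ee_pos: [589.5, -358.3, 137.8]
tcp_rot: [31.3, 89.9, -68.0]
wrist_force: [-0.4, 0.5, 2.8]
width: 0.165
```

```bash
sed -i 's/(90+np.degrees/(90-np.degrees/' h.py; python3 - <<'E'
from h import *
raise_(0); lean('s15')
for i in range(4): manip.get_image('top')
raise_(0); lean('s16')
E
```

```text
alpha 90.1 err [ 0.1 -1.7] y -2.8
t 18.8 frame TCP [-21.1  -2.8 168.3] F [0.4 0.5 2.8] w 0.165 q [-38.0, 27.0, 73.0, -0.0, 80.0, 61.0]
 turn rotvec [-0.001  0.001 -0.001]
 90:  [0.24513557 1.70938046]
rail -1 433 alpha 90.16 x at z=12 -28.1 rms 1.06
rail 1 440 alpha 89.92 x at z=12 -30.0 rms 1.13
bar 557
[-28.1 -14.5 189.2] [[-30.9, -45.7, 181.3], [-21.7, 40.3, 193.8]]
alpha 90.1 err [ 0.1 -1.7] y -2.8
t 19.1 frame TCP [-21.   -2.8 168.3] F [-0.2  2.3  4.1] w 0.162 q [-38.0, 27.0, 73.0, -0.0, 80.0, 61.0]
 turn rotvec [-0.001  0.001 -0.001]
 90:  [0.18468889 1.71751267]
rail -1 428 alpha 90.1 x at z=12 -28.2 rms 1.14
rail 1 441 alpha 90.04 x at z=12 -29.8 rms 1.08
bar 556
[-28.2 -14.2 189.2] [[-30.8, -45.7, 181.3], [-21.7, 40.3, 193.7]]
```

Upright at 90.0 ± 0.1° and steady, with light downward pressure. One final look.

```bash
python3 - <<'E'
import cv2;cv2.imwrite('pics/v7.png',cv2.resize(cv2.imread('pics/s16.png')[70:290,130:390],None,fx=2.5,fy=2.5))
E
```

```text
(no output)
```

View pics/v7.png

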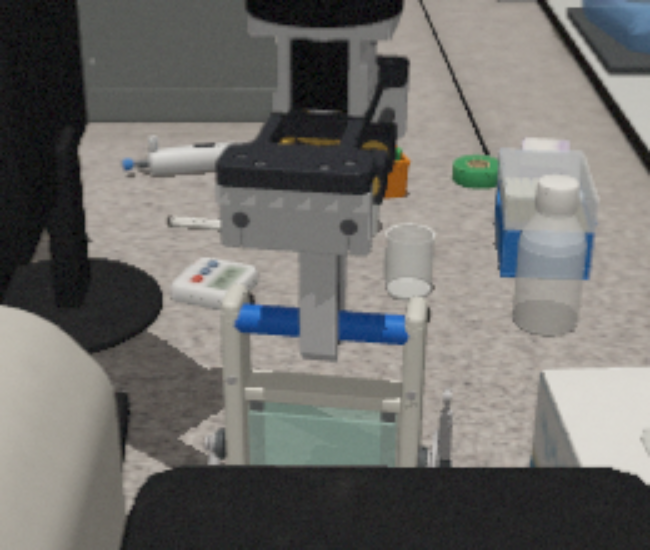

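```bash
python3 - <<'E'
from h import *
P=col('s16','bar',(100,130,60),(125,255,255),(500,720,-420,-200,60,250))
for lo,hi in((-46,-25),(20,42)):
    q=P[(P[:,1]>lo)&(P[:,1]<hi)]; print(np.percentile(q[:,2],97).round(1),q[:,0].mean().round(1))
manip.hand_in(); where()
E
```

```text
bar 556
193.6 -27.0
193.8 -27.7
the job is handed in; nothing more can be done
the job is handed in; nothing more can be done
```

The job is handed in. The clamp is shut, the leg is fully out, and the frame stands upright on its foot with the bar still gripped at 25 N.

**Last checks**
- **Clamp:** pressed with about 12 N until it stopped, its top at z ≈ 44 mm. It lay level across the glass at z ≈ 45 mm.
- **Leg:** driven to its stop at 132.4° (133° expected), and it stayed there after release.
- **Frame:** both rails measured 90.0–90.1° from horizontal over 0.3 s. The two bar ends are level to 0.2 mm, and the tool presses down lightly, so the foot is on the bench. I finished at about 19 s of the 72 s allowed.
- **Bystanders:** the timer and beaker look untouched. The bottle was hidden behind the gripper in the last picture, and still upright in its place at the one before.
- **Not visible at the end:** the foot, clamp and leg sleeve are hidden in the last picture. The upper part of the glass shows and is seated.

**What disagreed or went wrong**
- **Reported height:** the arm's reported TCP was about 30 mm too low. I measured this by touching free bench, where the wrist force reached about 42 N, and corrected for it afterwards.
- **Early contact:** while I was probing that error, the gripper tilted the clamp a little towards shut. It also met the frame side with about 10 N. The frame showed no shift in the later images.
- **Bar slip:** the bar slid about 5 mm in the grip while the frame was being raised, which I also corrected for.

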